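# Find the socket for the isolator's transport-lock nut

### The arm

A 6-joint arm with a two-finger parallel gripper is mounted at the origin on the work surface. World frame = base frame: x ahead of the robot, y to its left, z up, the work surface at z = 0. Lengths are in m, angles in rad, forces in N, time in s.
With the tool pointing down it reaches from about 0.325 to 0.9 m from the base axis. Payload 6.1 kg.
Tool frame: the origin (TCP) lies on the centre line of the jaws, within the pads' length; the fingertips stand 22 mm ahead of it and the grasp point (between the pads) lies 3 mm ahead of it; z points along the fingers, y is the line along which they close (so a half turn about z gives the same grasp; the last joint's range is limited). The gripper opens to 85 mm and grips with 20 to 120 N. Pads are 22 mm wide; open, the fingers measure 114 mm over their backs; the gripper's body (76 mm by 85 mm) begins 54 mm behind the grasp point. The pads swing forward as they close: fully open they stand 13 mm farther back than shut.
Start: joints at [-1.389, 0.22, 1.526, -0, 1.395, -0.126], TCP at [0.189, -0.596, 0.253] pointing down, gripper open.
Joint ranges: [-2.98, 2.98], [-0.91, 2.08], [0.09, 2.57], [-1.24, 4.39], [0.2, 2.65], [-2.68, 2.68]. Speed limits (rad/s): [2.57, 2.57, 3.01, 3.14, 3.14, 3.14].

### API

Orientations are given as a 3x3 rotation matrix whose columns are the frame's x, y, z axes.
In Python, from plant import ctrl gives the robot as it stands.
- The arm moves only by the tool servo_tool, never from a script. Its argument "steps" is a list of rows, each a list of 6 numbers: the shift along the tool's x, y, z scaled (see below), then the turn, a rotation vector about the tool's x, y, z scaled (see below). A call has 1 to 20 rows; each row shifts and turns the commanded pose from where the row before left it, along the tool's axes as they then stand; what a row does not reach is not made up. The controller multiplies each number of a shift by 30 mm and each number of a turn by 0.08 rad. A row lasts 1/12 s, in which the tool goes at most 41.7 mm and 7.16 degrees, less where a joint would pass 70% of its speed; a pose out of reach is approached as far as the arm can. A call with a number of a shift or a turn outside -1 to 1 is refused whole. A call with a gripper value outside its range is refused whole. "grip" is the opening, from -1 (shut) to 1 (fully open), set as the call begins (left out, the last holds). The fingers move at their own pace and stop on an object; "newtons" is the grip in N (left out, the last holds). Time passes only in rows, so rows that do not move let the fingers close. It gives the time, the measured TCP pose, the force, the opening and the grip force at its end, in the units of the state.
- ctrl.read_state(): the state, without advancing time (a new reading comes with each control period).
- ctrl.read_camera(name): name is "side" or "top"; returns a dict with "frame" (384x512x3 uint8, blue, green, red), "z_map" (384x512 float32, m along the optical axis (not along the pixel's ray), 0 where there is no reading), "fx", "fy", "cx", "cy" (pixels), "T" (4x4, takes a point from camera to world coordinates). Camera axes: x right, y up, looking along -z (the intrinsics and any distortion apply to the point x, -y, -z); pixel columns grow to the right and rows downward; lengths in m; the calibration is good to about 2 mm. A picture is of the moment at which its call begins.
- ctrl.close_job(): hands the job in; it is judged then, once.
The state is a dict: "clock": time; "joint_positions": joint angles; "dq": joint speeds; "joint_torque": joint torques, N m; "eef_pos": TCP position; "tcp_rot": TCP orientation; "contact_force": force on the tool from outside, world axes, zero at the start; "wrist_torque": the same for the moment, N m; "finger_gap": finger opening in m; "grip_force": force on a finger pad.
Only numpy, scipy, OpenCV 4.12 (cv2) and the standard library are available. Lean on these libraries where they do the work, as an engineer would, in place of code of your own. Each camera call takes 0.05 s, during which the arm holds its last target. There are 200 camera calls.

### The job

The vibration isolator on the bench still has one transport-lock nut on, down in a round recess in its top plate. Try the sockets from the tool tray on that nut until you find the one that fits; stand any that does not fit back upright in the tray without forcing it on. Finish holding the right one: fully down over the nut, upright, still gripped and not let go, the other two standing in the tray and everything else on the bench left where it is.

Things in the scene. Friction and masses are not known exactly. Their poses are not given: they have to be found in the camera images.
- isolator: bench-top vibration isolator, fixed: grey case 300 x 350 mm, dark anodised breadboard plate on top, its face 70 mm above the bench. Two round recesses, 38 mm wide, 20 mm deep, lie on its y axis 125 mm either side of the middle: one holds the nut, the other only the bare stud of a lock already taken off. Origin: centre of the underside, at bench height; z up
- nut: steel hex transport-lock nut, fixed and tight, 24 mm across flats, centred in one of the recesses. Origin: centre of the recess floor, 50 mm above the bench, z up. Nut from 3 to 16 mm up (top edge bevelled), 16 mm stud to 21 mm, 1 mm above the plate's face. x points through the middle of a flat (flats every 60 degrees); socket and nut flats must agree within 5 degrees
- washer (a point): centre of the upper face of the washer under the nut (30 mm wide, 3 mm thick), 3 mm above the nut's origin: the right socket comes to rest with its mouth here. A socket too small stops about 13 mm higher, on the nut; one too large 17 mm higher, on the plate's face
- tray: shallow grey steel tool tray, fixed, 300 mm along its x, 150 mm along its y, rim 18 mm high, floor and walls 3 mm thick. The sockets stand in a row along x, 80 mm apart, 30 mm to the -y side of the middle. Origin: centre of the underside, at bench height (socket origins start 3 mm up); z up
- socket_a: steel deep socket, one of three, 75 mm tall, standing mouth down. Grip its solid hex head: 45 to 75 mm up, 24 mm across flats, alike on all. Round body below: 28, 34 or 42 mm across, hex mouth 30 deep, a different size in each; which fits is not given: try. 0.15 to 0.4 kg. Origin: centre of the mouth (underside), z up; x points through the middle of a flat, of head and mouth alike (flats every 60 degrees)
- socket_b: steel deep socket, one of three, 75 mm tall, standing mouth down. Grip its solid hex head: 45 to 75 mm up, 24 mm across flats, alike on all. Round body below: 28, 34 or 42 mm across, hex mouth 30 deep, a different size in each; which fits is not given: try. 0.15 to 0.4 kg. Origin: centre of the mouth (underside), z up; x points through the middle of a flat, of head and mouth alike (flats every 60 degrees)
- socket_c: steel deep socket, one of three, 75 mm tall, standing mouth down. Grip its solid hex head: 45 to 75 mm up, 24 mm across flats, alike on all. Round body below: 28, 34 or 42 mm across, hex mouth 30 deep, a different size in each; which fits is not given: try. 0.15 to 0.4 kg. Origin: centre of the mouth (underside), z up; x points through the middle of a flat, of head and mouth alike (flats every 60 degrees)
- level: bystander: round bubble level, 44 mm in diameter, 12 mm high, lying on the isolator's plate between the recesses. Origin: centre of its underside
- extension_bar: bystander: steel extension bar lying in the tray along its x, behind the row of sockets (+y side), 196 mm long, 22 mm thick. Origin: under its middle
- adapter: bystander: small steel drive adapter standing in the tray, 23 mm in diameter, 36 mm high. Origin: centre of its underside
- objective_case: bystander: grey screw-top case for an objective lens on the bench, 47 mm in diameter, 68 mm high. Origin: centre of its underside
- oil_bottle: bystander: small amber bottle of immersion oil on the bench, 30 mm in diameter, 75 mm high. Origin: centre of its underside
- slide_box: bystander: grey box of microscope slides on the bench, 102 x 172 x 34 mm. Origin: centre of its underside
- petri_dish: bystander: clear covered dish on the bench, 58 mm in diameter, 14 mm high. Origin: centre of its underside
Mind the look-alikes: they are no part of the job. Leave any green or red look-alike of the socket_c alone.

How it is judged:
At the end, for the whole second after the job is handed in: The socket that fits is down over the nut (its mouth within 2.5 mm of the washer, axis within 3 mm of the nut's, upright within 3.4 degrees), still and held in the fingers (over 2 N); the other two stand upright and released inside the tray (((horizontal distance between socket_a and nut below 0.003 m and z of socket_a in the frame of washer between -0.0025 and 0.0025 m and angle between socket_a's own z axis and vertical below 0.06 rad and linear speed of each of socket_a, socket_b, socket_c below 0.02 m/s and contact force between the fingers and socket_a above 2 N and x of socket_b in the frame of tray between -0.145 and 0.145 m and y of socket_b in the frame of tray between -0.07 and 0.07 m and z of socket_b in the frame of tray between 0 and 0.006 m and angle between each of socket_b, socket_c's own z axis and vertical below 0.08 rad and contact force between the fingers and socket_b below 0.1 N and x of socket_c in the frame of tray between -0.145 and 0.145 m and y of socket_c in the frame of tray between -0.07 and 0.07 m and z of socket_c in the frame of tray between 0 and 0.006 m and contact force between the fingers and socket_c below 0.1 N) or (horizontal distance between socket_b and nut below 0.003 m and z of socket_b in the frame of washer between -0.0025 and 0.0025 m and angle between socket_b's own z axis and vertical below 0.06 rad and linear speed of each of socket_b, socket_a, socket_c below 0.02 m/s and contact force between the fingers and socket_b above 2 N and x of socket_a in the frame of tray between -0.145 and 0.145 m and y of socket_a in the frame of tray between -0.07 and 0.07 m and z of socket_a in the frame of tray between 0 and 0.006 m and angle between each of socket_a, socket_c's own z axis and vertical below 0.08 rad and contact force between the fingers and socket_a below 0.1 N and x of socket_c in the frame of tray between -0.145 and 0.145 m and y of socket_c in the frame of tray between -0.07 and 0.07 m and z of socket_c in the frame of tray between 0 and 0.006 m and contact force between the fingers and socket_c below 0.1 N) or (horizontal distance between socket_c and nut below 0.003 m and z of socket_c in the frame of washer between -0.0025 and 0.0025 m and angle between socket_c's own z axis and vertical below 0.06 rad and linear speed of each of socket_c, socket_a, socket_b below 0.02 m/s and contact force between the fingers and socket_c above 2 N and x of socket_a in the frame of tray between -0.145 and 0.145 m and y of socket_a in the frame of tray between -0.07 and 0.07 m and z of socket_a in the frame of tray between 0 and 0.006 m and angle between each of socket_a, socket_b's own z axis and vertical below 0.08 rad and contact force between the fingers and socket_a below 0.1 N and x of socket_b in the frame of tray between -0.145 and 0.145 m and y of socket_b in the frame of tray between -0.07 and 0.07 m and z of socket_b in the frame of tray between 0 and 0.006 m and contact force between the fingers and socket_b below 0.1 N))); the arm keeps its last pose, push and grip.
It fails at once if a socket is forced against the nut or the isolator (over 60 N) (contact force between any of socket_a, socket_b, socket_c and nut above 60 N or contact force between any of socket_a, socket_b, socket_c and isolator above 60 N).
It fails at once if another thing on the bench, on the isolator or in the tray is moved by more than 40 mm (distance of any of level, extension_bar, adapter, objective_case, oil_bottle, slide_box, petri_dish from where it was at the start of the episode above 0.04 m).
It also fails if it takes over 72 s, if anything falls off the work surface, if the arm or the gripper's body presses on something with over 40 N, if the wrist force passes 120 N, or if a joint passes its speed limit or range.

## Working session

There is one attempt and no reset: what is moved stays moved. The work goes in short steps, Python scripts to look and compute and a tool call to move; the robot and the scene stay as the last step left them, time stands still between calls to the robot, and variables do not carry over. Pictures are saved under pics/ and viewed, at most 10 in all, crops included, and the job is handed in when it is done.

Besides the shell and the picture viewer there is one more tool, called after "Request:" by a JSON object that holds its "method" and its "body", one argument or row to a line. servo_tool: Moves the arm, as the interface text tells. Shifts and turns lie within -1 to 1; 1 stands for 30 mm of shift or 0.08 rad of turn. Its arguments: {"type":"object","properties":{"steps":{"type":"array","items":{"type":"array","items":{"type":"number","minimum":-1,"maximum":1}}},"grip":{"type":"number"},"newtons":{"type":"number"}},"required":["steps"]}

```bash
ls; mkdir -p pics; cat > h.py <<'E'
import numpy as np, cv2
from plant import ctrl
def cam(n):
    c=ctrl.read_camera(n); f=c["frame"]; z=c["z_map"]; T=np.array(c["T"])
    v,u=np.mgrid[0:384,0:512]
    p=np.stack([(u-c["cx"])/c["fx"]*z,-(v-c["cy"])/c["fy"]*z,-z],-1)
    P=p@T[:3,:3].T+T[:3,3]; P[z==0]=np.nan
    return c,f,P
E
python3 - <<'E'
from h import *
for n in("top","side"):
    c,f,P=cam(n); cv2.imwrite(f"pics/{n}0.png",f); np.save(f"{n}0.npy",P)
    print(n,c["fx"],c["cx"],c["cy"],np.round(c["T"],3).tolist(),[k for k in c])
s=ctrl.read_state(); print(s)
E
```

```text
pics
top 370.311324401571 258.0014707879608 192.32558652698376 [[-0.024, 0.998, -0.057, 0.504], [-1.0, -0.023, 0.015, -0.076], [0.014, 0.057, 0.998, 1.27], [0.0, 0.0, 0.0, 1.0]] ['frame', 'z_map', 'fx', 'fy', 'cx', 'cy', 'T']
side 399.9836143491107 259.1945594174868 192.09625492634447 [[-0.966, 0.152, -0.209, 0.343], [-0.259, -0.558, 0.788, 0.778], [0.003, 0.816, 0.579, 0.685], [0.0, 0.0, 0.0, 1.0]] ['frame', 'z_map', 'fx', 'fy', 'cx', 'cy', 'T']
{'clock': 0.1, 'joint_positions': array([-1.38909724e+00,  2.21141874e-01,  1.52750693e+00, -2.11097308e-05,
        1.39471828e+00, -1.26115754e-01]), 'dq': array([-7.07442615e-04, -9.82739906e-05, -3.31671675e-03,  7.64661802e-04,
       -5.64422400e-04, -1.57171096e-04]), 'joint_torque': array([ 6.05200421e-04, -4.98243105e+01, -3.90546727e+01, -1.95684152e-04,
        5.71288212e-03,  7.76758391e-07]), 'eef_pos': array([ 0.18924731, -0.5951182 ,  0.25230654]), 'tcp_rot': array([[ 9.52996806e-01,  3.02980149e-01, -3.41082218e-04],
       [ 3.02980274e-01, -9.52995237e-01,  1.74146299e-03],
       [ 2.02578987e-04, -1.76294985e-03, -9.99998425e-01]]), 'contact_force': array([ 0.15189986,  0.37832414, -0.25193722]), 'wrist_torque': array([-0.0061636 , -0.02883837, -0.02629023]), 'grip_force': 0.0, 'finger_gap': 0.08546305797466892}
```

View pics/top0.png

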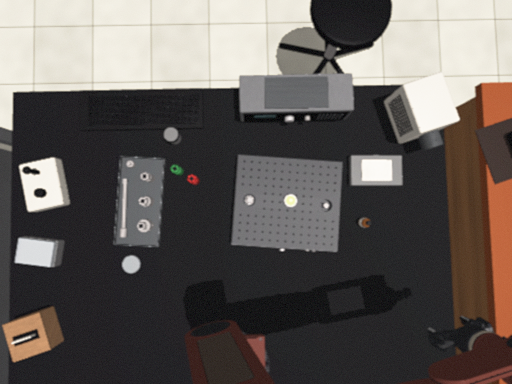

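View pics/side0.png

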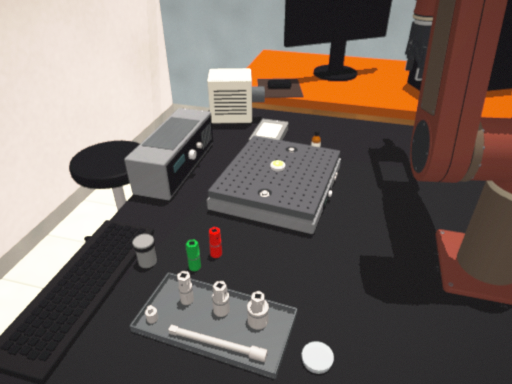

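The top view shows the sockets at (145,177), (145,201) and (144,225). Things that could be mistaken for them are the adapter (129,164), green (176,169) and red (193,179). The recesses are at (250,200) and (326,205). Next I'll take close crops and measurements.

```bash
cat > m.py <<'E'
from h import *
A=np.load("top0.npy");B=np.load("side0.npy")
def around(P,u,v,r): 
    q=P[v-r:v+r+1,u-r:u+r+1].reshape(-1,3); return q[~np.isnan(q[:,0])]
for nm,P,l in(("top",A,[(145,177),(145,201),(144,225),(176,169),(250,200),(326,205),(291,200),(129,164)]),("side",B,[(184,276),(220,288),(258,298),(192,245),(265,194),(292,150),(278,166)])):
    for u,v in l:
        q=around(P,u,v,9); zt=np.percentile(q[:,2],97)
        t=q[q[:,2]>zt-.012]; m=(t.min(0)+t.max(0))/2
        print(nm,u,v,"z",zt.round(4),len(t),"mid",m.round(4),"ext",np.ptp(t,axis=0).round(4),"ctr",P[v,u].round(4))
t=cv2.imread("pics/top0.png");s=cv2.imread("pics/side0.png")
r=lambda i,x,y,w,h,k:cv2.resize(i[y:y+h,x:x+w],(w*k,h*k),interpolation=cv2.INTER_CUBIC)
a=np.hstack([r(s,140,255,145,80,5)[:, :725]])
b=np.hstack([r(s,250,180,30,25,8),r(s,278,138,30,25,8),r(t,235,188,30,25,8)])[:200]
b=b[:,:725]; cv2.imwrite("pics/crop.png",np.vstack([a,np.pad(b,((0,0),(0,725-b.shape[1]),(0,0)))]))
E
python3 m.py
```

```text
top 145 177 z 0.0792 57 mid [0.6327 0.2701 0.0756] ext [0.026  0.0239 0.0153] ctr [0.6293 0.2679 0.0799]
top 145 201 z 0.08 54 mid [0.554  0.2757 0.0751] ext [0.0228 0.026  0.0139] ctr [0.5521 0.2679 0.0816]
top 144 225 z 0.0798 56 mid [0.4741 0.2819 0.0767] ext [0.0226 0.0279 0.0113] ctr [0.4756 0.2722 0.0798]
top 176 169 z 0.0759 55 mid [0.6554 0.173  0.0732] ext [0.0237 0.0268 0.0159] ctr [0.6533 0.169  0.0766]
top 250 200 z 0.0741 302 mid [ 0.5478 -0.0677  0.0696] ext [0.0598 0.0596 0.0139] ctr [ 0.5478 -0.0676  0.0684]
top 326 205 z 0.0738 281 mid [ 0.5257 -0.3144  0.0695] ext [0.0599 0.0611 0.0131] ctr [ 0.5257 -0.3142  0.0693]
top 291 200 z 0.0846 177 mid [ 0.5439 -0.2027  0.0806] ext [0.0582 0.0555 0.0158] ctr [ 0.5443 -0.1997  0.0796]
top 129 164 z 0.0333 36 mid [0.6803 0.3459 0.0308] ext [0.0203 0.0453 0.0189] ctr [0.6791 0.3344 0.0333]
side 184 276 z 0.0786 130 mid [0.6336 0.2737 0.0734] ext [0.0252 0.0246 0.0131] ctr [0.6337 0.2729 0.0767]
side 220 288 z 0.0788 138 mid [0.5551 0.2798 0.0733] ext [0.0256 0.0245 0.0127] ctr [0.5519 0.2856 0.0792]
side 258 298 z 0.0789 149 mid [0.4754 0.2852 0.0734] ext [0.0243 0.0261 0.013 ] ctr [0.4741 0.2884 0.0773]
side 192 245 z 0.0756 112 mid [0.6578 0.1772 0.0704] ext [0.0251 0.0268 0.0134] ctr [0.6548 0.1817 0.0749]
side 265 194 z 0.0715 349 mid [ 0.5494 -0.0605  0.066 ] ext [0.0679 0.0885 0.0126] ctr [ 0.5475 -0.0539  0.0715]
side 292 150 z 0.0714 315 mid [ 0.5268 -0.3034  0.0664] ext [0.0761 0.1128 0.012 ] ctr [ 0.5249 -0.306   0.0703]
side 278 166 z 0.0827 141 mid [ 0.5475 -0.2035  0.0774] ext [0.058  0.1067 0.0133] ctr [ 0.5423 -0.184   0.0814]
```

View pics/crop.png

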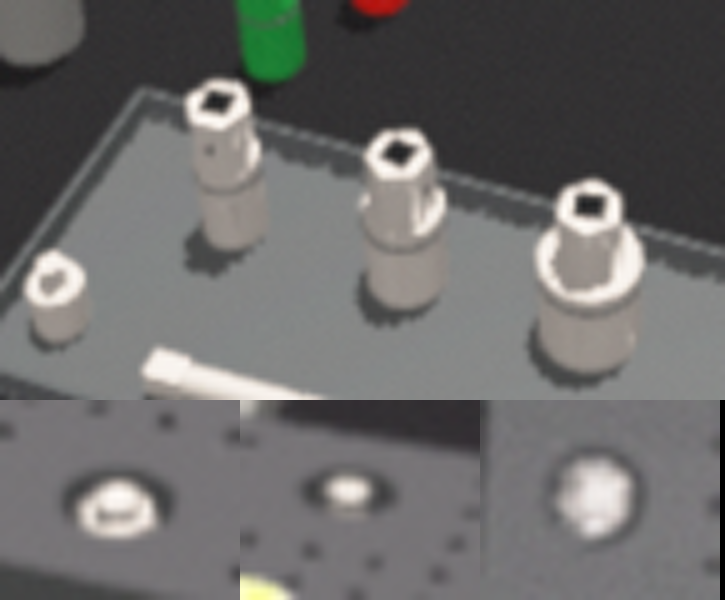

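Small, medium and large bodies stand at x≈.633, .555 and .475. The nut is in the near recess, at side pixel (265,194); the recess at (292,150) holds only a bare stud. By geometry 28 mm is too thin for a 24 mm hex and 42 mm exceeds the 38 mm recess, so I'll try the medium one first. Next I'll fit hex yaws and the nut centre.

```bash
cat > fit.py <<'E'
from h import *
from scipy.optimize import least_squares
C={n:cam(n) for n in("top","side")}
def proj(n,X):
    c=C[n][0];T=np.array(c["T"]);q=(X-T[:3,3])@T[:3,:3]
    return np.stack([c["cx"]+c["fx"]*q[:,0]/-q[:,2],c["cy"]-c["fy"]*q[:,1]/-q[:,2]],-1)
# head yaw: vertical head faces seen from side camera
P=C["side"][2].reshape(-1,3)
for nm,c0 in(("small",(.633,.272)),("med",(.5547,.278)),("large",(.475,.2835))):
    m=(np.hypot(P[:,0]-c0[0],P[:,1]-c0[1])<.018)&(P[:,2]>.053)&(P[:,2]<.074); p=P[m][:,:2]
    best=[]
    for a in np.deg2rad(np.arange(-30,30,2)):
        def f(x): 
            k=a+np.arange(6)*np.pi/3; d=(p-x)@np.stack([np.cos(k),np.sin(k)]); return d.max(1)-.012
        r=least_squares(f,c0,loss="soft_l1",f_scale=.002); best.append((r.cost*1e6,round(np.rad2deg(a)),*r.x.round(4)))
    best.sort(); print(nm,len(p),best[:4],"worst",best[-1][0])
# image template fit: hex top (bright) on darker
def tmpl(n,c,z,a,R,x0,y0,w,h):
    k=a+np.pi/6+np.arange(6)*np.pi/3; X=np.stack([c[0]+R*np.cos(k),c[1]+R*np.sin(k),0*k+z],-1)
    u=(proj(n,X)-[x0,y0]+.5)*16; im=np.zeros((h*16,w*16),np.float32)
    cv2.fillPoly(im,[u.round().astype(np.int32)],1.); return cv2.GaussianBlur(cv2.resize(im,(w,h),interpolation=cv2.INTER_AREA),(0,0),.6)
def search(n,c0,z,R,rad):
    g=cv2.cvtColor(C[n][1],cv2.COLOR_BGR2GRAY).astype(np.float32)
    u=proj(n,np.array([[*c0,z]]))[0].round().astype(int); x0,y0=u-rad; w=h=2*rad+1
    q=g[y0:y0+h,x0:x0+w].ravel(); q=q-q.mean(); out=[]
    for a in range(-30,30,3):
        b=max((np.corrcoef(tmpl(n,(c0[0]+dx,c0[1]+dy),z,np.deg2rad(a),R,x0,y0,w,h).ravel(),q)[0,1],dx,dy) for dx in np.arange(-.008,.0081,.002) for dy in np.arange(-.008,.0081,.002))
        out.append((round(float(b[0]),4),a,round(c0[0]+b[1],4),round(c0[1]+b[2],4)))
    out.sort(reverse=True); print(n,"nut",out[:5],out[-1])
for n in C: search(n,(.548,-.066),.064,.0135,6)
# recess rim: plate minus dark ring via depth/intensity, top view
for n in C:
    g=C[n][1].astype(int).sum(2)/3; u=proj(n,np.array([[.548,-.066,.07]]))[0].round().astype(int)
    print(n,u); print(g[u[1]-8:u[1]+9,u[0]-9:u[0]+10].astype(int))
np.save("nutP.npy",0)
E
python3 fit.py
```

```text
small 83 [(np.float64(22.58119560276971), -26, np.float64(0.6352), np.float64(0.2725)), (np.float64(22.82479898283646), -28, np.float64(0.6351), np.float64(0.2725)), (np.float64(23.770002795647606), -24, np.float64(0.6352), np.float64(0.2726)), (np.float64(24.17699863903017), -30, np.float64(0.6351), np.float64(0.2725))] worst 55.65482372888711
med 96 [(np.float64(19.55010058029282), -12, np.float64(0.5554), np.float64(0.2786)), (np.float64(20.190637582279155), -14, np.float64(0.5554), np.float64(0.2786)), (np.float64(20.258564733085585), -10, np.float64(0.5555), np.float64(0.2787)), (np.float64(22.52114768613765), -16, np.float64(0.5554), np.float64(0.2786))] worst 67.28938777449002
large 92 [(np.float64(19.314535629139055), 10, np.float64(0.4757), np.float64(0.2846)), (np.float64(19.562401588050548), 8, np.float64(0.4757), np.float64(0.2846)), (np.float64(19.794425634441847), 6, np.float64(0.4758), np.float64(0.2846)), (np.float64(20.379248709561782), 4, np.float64(0.4758), np.float64(0.2846))] worst 48.46233081915169
top nut [(0.9323, 27, np.float64(0.548), np.float64(-0.064)), (0
[... 2674 characters left out ...]
 244 243 234 208 182  91  68  84 110 117 118
  119]
 [101  80 112 188 220 189 222 227 223 209 211 225 115  71  87 111 117 118
  117]
 [111  95 117 192 221 146 154 170 164 175 217 225 139  85  97 114 118 120
  117]
 [116 111 120 174 211 180 188 203 205 213 225 207 146 104 112 118 118 118
  117]
 [118 119 118 137 167 189 208 219 218 203 172 146 127 117 117 118 118 118
  118]
 [118 116 119 120 124 131 136 140 142 135 125 121 118 117 118 119 117 118
  118]
 [118 118 117 118 118 118 119 120 119 119 118 118 119 119 118 118 117 118
  117]
 [119 119 118 119 118 117 118 118 118 121 119 117 118 118 118 117 117 118
  120]
 [116 116 116 118 117 117 119 119 118 117 119 119 118 119 118 118 119 117
  118]]
```

Request:
{"method": "servo_tool", "body": {
  "steps": [
    [0.4, -0.48, 0, 0, 0, 0],
    [0.817, -0.961, 0, 0, 0, 0],
    [0.817, -0.961, 0, 0, 0, 0],
    [0.817, -0.961, 0, 0, 0, 0],
    [0.817, -0.961, 0, 0, 0, 0],
    [0.817, -0.961, 0, 0, 0, 0],
    [0.817, -0.961, 0, 0, 0, 0],
    [0.817, -0.961, 0, 0, 0, 0],
    [0.817, -0.961, 0, 0, 0, 0],
    [0.817, -0.961, 0, 0, 0, 0],
    [0.817, -0.961, 0, 0, 0, 0],
    [0.817, -0.961, 0, 0, 0, 0],
    [0.817, -0.961, 0, 0, 0, 0],
    [0.817, -0.961, 0, 0, 0, 0],
    [0.817, -0.961, 0, 0, 0, 0],
    [0.817, -0.961, 0, 0, 0, 0],
    [0.817, -0.961, 0, 0, 0, 0],
    [0.817, -0.961, 0, 0, 0, 0],
    [0.817, -0.961, 0, 0, 0, 0],
    [0.817, -0.961, 0, 0, 0, 0]
  ],
  "grip": 1
}}

```text
clock: 1.87
eef_pos: [0.4745, 0.0869, 0.2534]
tcp_rot: [[0.953, 0.303, 0.0], [0.303, -0.953, -0.0], [0.0, 0.0, -1.0]]
contact_force: [1.2, -0.6, -0.2]
finger_gap: 0.0855
grip_force: 0.0
```

Request:
{"method": "servo_tool", "body": {
  "steps": [
    [0.817, -0.961, 0.5, 0, 0, 0],
    [0.817, -0.961, 0.5, 0, 0, 0],
    [0.817, -0.961, 0.5, 0, 0, 0],
    [0.817, -0.961, 0.5, 0, 0, 0],
    [0.817, -0.961, 0.5, 0, 0, 0],
    [0.4, -0.48, 0.5, 0, 0, 0],
    [0, 0, 0, 0, 0, 0],
    [0, 0, 0, 0, 0, 0]
  ]
}}

```text
clock: 2.53
eef_pos: [0.5533, 0.2773, 0.1613]
tcp_rot: [[0.952, 0.305, -0.003], [0.305, -0.952, -0.001], [-0.004, 0.0, -1.0]]
contact_force: [0.1, 0.0, 1.4]
finger_gap: 0.0853
grip_force: 0.0
```

```bash
cat > s.py <<'E'
from h import *
import sys
np.set_printoptions(suppress=True,precision=4)
s=ctrl.read_state(); R=np.array(s["tcp_rot"]); print(s["clock"],s["eef_pos"],"\n",R,"\nF",s["contact_force"],s["wrist_torque"],"gap",s["finger_gap"],s["grip_force"],"q",s["joint_positions"])
print("yangle",np.rad2deg(np.arctan2(R[1,1],R[0,1])))
if len(sys.argv)>3:
    d=R.T@(np.array(list(map(float,sys.argv[1:4])))-s["eef_pos"]); print("delta units",d/.03)
E
python3 s.py .555 .2775 .074
```

```text
2.5333 [0.5533 0.2773 0.1613] 
 [[ 0.9524  0.3049 -0.0035]
 [ 0.3049 -0.9524 -0.0015]
 [-0.0037  0.0003 -1.    ]] 
F [0.1139 0.0419 1.3861] [ 0.0432  0.0464 -0.0122] gap 0.08532705736204323 0.0 q [ 0.3373  0.287   1.6251 -0.0002  1.2333  1.5984]
yangle -72.25025061623207
delta units [0.0659 0.0088 2.9099]
```

Request:
{"method": "servo_tool", "body": {
  "steps": [
    [0.03, 0, 0.5, 0, 0, 0],
    [0.03, 0, 0.8, 0, 0, 0],
    [0, 0, 0.8, 0, 0, 0],
    [0, 0, 0.5, 0, 0, 0],
    [0, 0, 0.3, 0, 0, 0],
    [0, 0, 0, 0, 0, 0],
    [0, 0, 0, 0, 0, 0]
  ]
}}

```text
clock: 3.12
eef_pos: [0.5566, 0.2767, 0.0772]
tcp_rot: [[0.953, 0.302, 0.001], [0.302, -0.953, 0.0], [0.001, 0.0, -1.0]]
contact_force: [-0.2, -0.4, 0.1]
finger_gap: 0.0853
grip_force: 0.0
```

Request:
{"method": "servo_tool", "body": {
  "steps": [
    [0, 0, 0, 0, 0, 0],
    [0, 0, 0, 0, 0, 0],
    [0, 0, 0, 0, 0, 0],
    [0, 0, 0, 0, 0, 0],
    [0, 0, 0, 0, 0, 0],
    [0, 0, 0, 0, 0, 0],
    [0, 0, 0, 0, 0, 0],
    [0, 0, 0, 0, 0, 0],
    [0, 0, 0, 0, 0, 0],
    [0, 0, 0, 0, 0, 0]
  ],
  "grip": -1,
  "newtons": 60
}}

```text
clock: 3.95
eef_pos: [0.5566, 0.2775, 0.0769]
tcp_rot: [[0.953, 0.303, 0.001], [0.303, -0.953, 0.0], [0.001, -0.0, -1.0]]
contact_force: [-0.8, 0.1, 5.1]
finger_gap: 0.0226
grip_force: 59.6
```

```bash
python3 s.py .549 -.065 .22
```

```text
3.95 [0.5566 0.2775 0.0769] 
 [[ 0.953   0.303   0.0009]
 [ 0.303  -0.953   0.0004]
 [ 0.001  -0.0001 -1.    ]] 
F [-0.8447  0.0704  5.0741] [-0.0258  0.1995 -0.0148] gap 0.022623402279173577 59.64968145126477 q [0.3357 0.3918 1.6662 0.0001 1.0827 1.5986]
yangle -72.35966713712143
delta units [-3.6958 10.8022 -4.7736]
```

Request:
{"method": "servo_tool", "body": {
  "steps": [
    [0, 0, -0.4, 0, 0, 0],
    [0, 0, -0.8, 0, 0, 0],
    [0, 0, -0.9, 0, 0, 0],
    [0, 0, -0.9, 0, 0, 0],
    [0, 0, -0.8, 0, 0, 0],
    [0, 0, -0.4, 0, 0, 0],
    [0, 0, 0, 0, 0, 0],
    [0, 0, 0, 0, 0, 0]
  ]
}}

```text
clock: 4.62
eef_pos: [0.556, 0.2772, 0.202]
tcp_rot: [[0.953, 0.303, 0.0], [0.303, -0.953, -0.0], [0.0, 0.0, -1.0]]
contact_force: [0.1, 0.1, -2.4]
finger_gap: 0.0222
grip_force: 59.2
```

Request:
{"method": "servo_tool", "body": {
  "steps": [
    [-0.16, 0.45, 0, 0, 0, 0],
    [-0.32, 0.94, 0, 0, 0, 0],
    [-0.32, 0.94, 0, 0, 0, 0],
    [-0.32, 0.94, 0, 0, 0, 0],
    [-0.32, 0.94, 0, 0, 0, 0],
    [-0.32, 0.94, 0, 0, 0, 0],
    [-0.32, 0.94, 0, 0, 0, 0],
    [-0.32, 0.94, 0, 0, 0, 0],
    [-0.32, 0.94, 0, 0, 0, 0],
    [-0.32, 0.94, 0, 0, 0, 0],
    [-0.32, 0.94, 0, 0, 0, 0],
    [-0.32, 0.94, 0, 0, 0, 0],
    [0, 0, 0, 0, 0, 0.5],
    [0, 0, 0, 0, 0, 1],
    [0, 0, 0, 0, 0, 1],
    [0, 0, 0, 0, 0, 1],
    [0, 0, 0, 0, 0, 1],
    [0, 0, 0, 0, 0, 1],
    [0, 0, 0, 0, 0, 0],
    [0, 0, 0, 0, 0, 0]
  ]
}}

```text
clock: 6.28
eef_pos: [0.5476, -0.0649, 0.2002]
tcp_rot: [[0.992, -0.13, -0.004], [-0.13, -0.992, 0.001], [-0.004, -0.0, -1.0]]
contact_force: [-0.1, 0.1, -3.1]
finger_gap: 0.0224
grip_force: 59.4
```

```bash
python3 s.py .549 -.065 .16; python3 - <<'E'
from h import *
for n in("side","top"):
    c,f,P=cam(n); np.save(f"{n}1.npy",P); cv2.imwrite(f"pics/{n}1.png",f)
s=cv2.imread("pics/side1.png"); cv2.imwrite("pics/c1.png",cv2.resize(s[60:260,180:360],None,fx=3,fy=3,interpolation=cv2.INTER_CUBIC))
E
```

```text
6.2833 [ 0.5476 -0.0649  0.2002] 
 [[ 0.9915 -0.1298 -0.0035]
 [-0.1298 -0.9915  0.0008]
 [-0.0036 -0.0003 -1.    ]] 
F [-0.1059  0.1015 -3.1396] [-0.0527 -0.012   0.0177] gap 0.02241403414681829 59.43885327782482 q [-0.2608  0.0923  1.7724 -0.0002  1.2805  1.4402]
yangle -97.45985138246849
delta units [ 0.0503 -0.0012  1.3411]
```

View pics/c1.png

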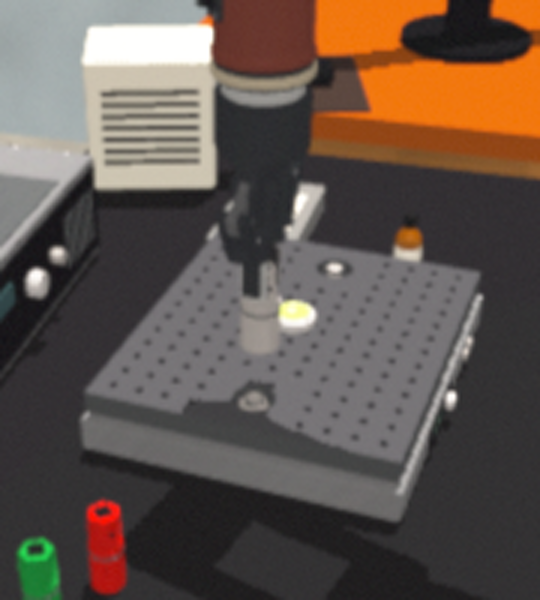

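The side view shows the medium socket held upright at crop (260,320), about above the nut at (254,402). I'll calibrate the side camera against the TCP using the socket body.

```bash
cat > cal.py <<'E'
from h import *
from scipy.optimize import least_squares
for n in("side","top"):
    P=np.load(n+"1.npy").reshape(-1,3)
    m=(np.hypot(P[:,0]-.548,P[:,1]+.065)<.03)&(P[:,2]>.128)&(P[:,2]<.16);p=P[m]
    if len(p)<8: print(n,len(p));continue
    r=least_squares(lambda x:np.hypot(*(p[:,:2]-x).T)-.017,(.548,-.065),loss="soft_l1",f_scale=.002)
    print(n,len(p),"socket centre",r.x.round(4),"lowest z",np.percentile(p[:,2],[0,50]).round(4))
# rim circle fit at z=.07 : project model (dark annulus between nut and rim) in both first views
C={n:cam(n) for n in("side",)}
T0={}
for n in("top","side"):
    c=ctrl.read_camera(n);T0[n]=c
def proj(n,X):
    c=T0[n];T=np.array(c["T"]);q=(X-T[:3,3])@T[:3,:3]
    return np.stack([c["cx"]+c["fx"]*q[:,0]/-q[:,2],c["cy"]-c["fy"]*q[:,1]/-q[:,2]],-1)
t=np.linspace(0,2*np.pi,72,endpoint=False)
from scipy.ndimage import map_coordinates,gaussian_filter
for n in("top","side"):
    g=gaussian_filter(cv2.imread(f"pics/{n}0.png",0).astype(float),.4)
    for c0 in((.548,-.066),(.526,-.314)):
        best=[]
        for dx in np.arange(-.008,.0081,.0005):
            for dy in np.arange(-.008,.0081,.0005):
                S=[]
                for r in(.0175,.021):
                    X=np.stack([c0[0]+dx+r*np.cos(t),c0[1]+dy+r*np.sin(t),0*t+.07],-1);u=proj(n,X)
                    S.append(map_coordinates(g,[u[:,1],u[:,0]],order=1))
                # rim: inside dark, outside plate
                d=np.clip(S[1]-S[0],-20,40); best.append((d.mean(),c0[0]+dx,c0[1]+dy))
        best.sort(reverse=True); b=np.array(best[:8]); print(n,"rim",b[:,1:].mean(0).round(4),b[0,0].round(1))
E
python3 cal.py
```

```text
side 152 socket centre [ 0.5472 -0.0643] lowest z [0.1281 0.1444]
top 0
top rim [ 0.5517 -0.0661] -1.8
top rim [ 0.5251 -0.3139] 18.1
side rim [ 0.5531 -0.0681] 7.4
side rim [ 0.5291 -0.3141] 10.3
```

```bash
python3 - <<'E'
from h import *
for n,px in(("top",[(248.9,199.8)]),("side",[(264.3,192.5),(264.3,193)])):
    c=ctrl.read_camera(n);T=np.array(c["T"])
    for u,v in px:
        d=T[:3,:3]@np.array([(u-c["cx"])/c["fx"],-(v-c["cy"])/c["fy"],-1]);k=(.07-T[2,3])/d[2]; print(n,(T[:3,3]+k*d).round(4))
E
```

```text
top [ 0.5485 -0.0641  0.07  ]
side [ 0.5515 -0.062   0.07  ]
side [ 0.5509 -0.0598  0.07  ]
```

Request:
{"method": "servo_tool", "body": {
  "steps": [
    [0.1, -0.08, 0.4, 0, 0, 0],
    [0, 0, 0.6, 0, 0, 0],
    [0, 0, 0.5, 0, 0, 0],
    [0, 0, 0.23, 0, 0, 0],
    [0, 0, 0, 0, 0, 0],
    [0, 0, 0, 0, 0, 0]
  ]
}}

```text
clock: 7.13
eef_pos: [0.5522, -0.0625, 0.1499]
tcp_rot: [[0.991, -0.132, -0.001], [-0.132, -0.991, 0.0], [-0.001, -0.0, -1.0]]
contact_force: [0.0, -0.4, -2.8]
finger_gap: 0.0228
grip_force: 59.4
```

Request:
{"method": "servo_tool", "body": {
  "steps": [
    [0, 0, 0.06, 0, 0, 0],
    [0, 0, 0.06, 0, 0, 0],
    [0, 0, 0, 0, 0, 0]
  ]
}}

```text
clock: 7.38
eef_pos: [0.5527, -0.0628, 0.1473]
tcp_rot: [[0.991, -0.132, 0.001], [-0.132, -0.991, -0.0], [0.001, 0.0, -1.0]]
contact_force: [0.9, 0.8, -2.3]
finger_gap: 0.0228
grip_force: 59.4
```

```bash
python3 - <<'E'
from h import *
c,f,P=cam("side"); cv2.imwrite("pics/c2.png",cv2.resize(f[150:215,225:305],None,fx=9,fy=9,interpolation=cv2.INTER_CUBIC))
E
```

```text
(no output)
```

View pics/c2.png

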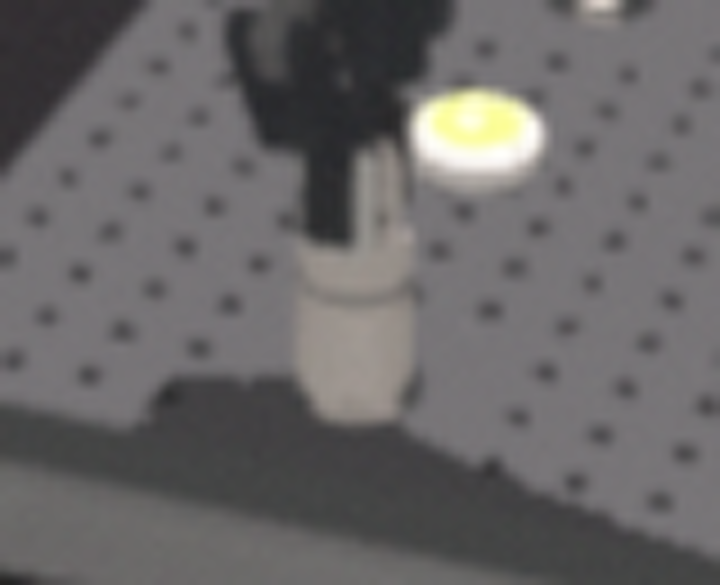

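The socket body is centred at crop (357,400), level with the rim in u. I'll descend by feel.

Request:
{"method": "servo_tool", "body": {
  "steps": [
    [-0.03, 0, 0.05, 0, 0, 0],
    [0, 0, 0.05, 0, 0, 0],
    [0, 0, 0, 0, 0, 0]
  ]
}}

```text
clock: 7.68
eef_pos: [0.5512, -0.0625, 0.1435]
tcp_rot: [[0.991, -0.132, -0.0], [-0.132, -0.991, 0.0], [-0.0, -0.0, -1.0]]
contact_force: [-0.4, 0.2, -2.5]
finger_gap: 0.0226
grip_force: 59.4
```

Request:
{"method": "servo_tool", "body": {
  "steps": [
    [0, 0, 0.05, 0, 0, 0],
    [0, 0, 0.05, 0, 0, 0],
    [0, 0, 0, 0, 0, 0]
  ]
}}

```text
clock: 7.93
eef_pos: [0.5512, -0.0625, 0.1404]
tcp_rot: [[0.991, -0.132, -0.001], [-0.132, -0.991, 0.0], [-0.001, -0.0, -1.0]]
contact_force: [0.5, -0.0, -1.8]
finger_gap: 0.0227
grip_force: 59.4
```

Request:
{"method": "servo_tool", "body": {
  "steps": [
    [0, 0, 0.04, 0, 0, 0],
    [0, 0, 0.03, 0, 0, 0],
    [0, 0, 0, 0, 0, 0]
  ]
}}

```text
clock: 8.18
eef_pos: [0.5513, -0.0626, 0.1384]
tcp_rot: [[0.991, -0.132, -0.0], [-0.132, -0.991, 0.0], [-0.0, -0.0, -1.0]]
contact_force: [-0.6, -0.3, -1.8]
finger_gap: 0.0229
grip_force: 59.4
```

Request:
{"method": "servo_tool", "body": {
  "steps": [
    [0, 0, 0.03, 0, 0, 0],
    [0, 0, 0, 0, 0, 0]
  ]
}}

```text
clock: 8.35
eef_pos: [0.5515, -0.0627, 0.1379]
tcp_rot: [[0.991, -0.132, 0.0], [-0.132, -0.991, -0.0], [0.0, 0.0, -1.0]]
contact_force: [0.1, -0.8, -0.9]
finger_gap: 0.0225
grip_force: 59.7
```

Request:
{"method": "servo_tool", "body": {
  "steps": [
    [0, 0, 0.03, 0, 0, 0],
    [0, 0, 0, 0, 0, 0]
  ]
}}

```text
clock: 8.52
eef_pos: [0.5517, -0.0629, 0.1373]
tcp_rot: [[0.991, -0.132, 0.001], [-0.132, -0.991, -0.001], [0.001, 0.001, -1.0]]
contact_force: [-0.3, -2.1, 0.0]
finger_gap: 0.0228
grip_force: 59.9
```

Request:
{"method": "servo_tool", "body": {
  "steps": [
    [0, 0, 0.03, 0, 0, 0],
    [0, 0, 0, 0, 0, 0]
  ]
}}

```text
clock: 8.68
eef_pos: [0.5516, -0.063, 0.1361]
tcp_rot: [[0.991, -0.132, 0.0], [-0.132, -0.991, -0.001], [0.001, 0.001, -1.0]]
contact_force: [0.3, -2.3, -1.0]
finger_gap: 0.0228
grip_force: 59.6
```

Request:
{"method": "servo_tool", "body": {
  "steps": [
    [0, 0.025, 0.03, 0, 0, 0],
    [0, 0, 0, 0, 0, 0]
  ]
}}

```text
clock: 8.85
eef_pos: [0.5513, -0.0634, 0.1348]
tcp_rot: [[0.991, -0.132, 0.0], [-0.132, -0.991, 0.0], [0.0, -0.0, -1.0]]
contact_force: [1.1, -2.0, -2.1]
finger_gap: 0.0226
grip_force: 59.6
```

Request:
{"method": "servo_tool", "body": {
  "steps": [
    [0, 0, 0.03, 0, 0, 0],
    [0, 0, 0, 0, 0, 0]
  ]
}}

```text
clock: 9.02
eef_pos: [0.5514, -0.0633, 0.134]
tcp_rot: [[0.991, -0.132, 0.0], [-0.132, -0.991, -0.0], [0.0, -0.0, -1.0]]
contact_force: [1.2, -1.9, -1.9]
finger_gap: 0.0225
grip_force: 59.5
```

Request:
{"method": "servo_tool", "body": {
  "steps": [
    [0, 0, 0.04, 0, 0, 0],
    [0, 0, 0, 0, 0, 0]
  ]
}}

```text
clock: 9.18
eef_pos: [0.5513, -0.0633, 0.1328]
tcp_rot: [[0.991, -0.132, -0.0], [-0.132, -0.991, -0.0], [0.0, 0.0, -1.0]]
contact_force: [1.5, -2.8, -2.3]
finger_gap: 0.0226
grip_force: 59.6
```

Request:
{"method": "servo_tool", "body": {
  "steps": [
    [0.01, 0.015, 0.05, 0, 0, 0],
    [0, 0, 0.03, 0, 0, 0],
    [0, 0, 0, 0, 0, 0]
  ]
}}

```text
clock: 9.43
eef_pos: [0.5514, -0.0636, 0.1302]
tcp_rot: [[0.991, -0.132, -0.001], [-0.132, -0.991, 0.001], [-0.001, -0.0, -1.0]]
contact_force: [1.1, -0.2, -2.9]
finger_gap: 0.0228
grip_force: 59.4
```

Request:
{"method": "servo_tool", "body": {
  "steps": [
    [0, 0, 0.04, 0, 0, 0],
    [0, 0, 0.03, 0, 0, 0],
    [0, 0, 0, 0, 0, 0]
  ]
}}

```text
clock: 9.68
eef_pos: [0.5514, -0.0636, 0.1282]
tcp_rot: [[0.991, -0.132, -0.0], [-0.132, -0.991, 0.0], [-0.001, -0.0, -1.0]]
contact_force: [0.6, -0.1, -2.9]
finger_gap: 0.0229
grip_force: 59.4
```

Request:
{"method": "servo_tool", "body": {
  "steps": [
    [0, 0, 0.03, 0, 0, 0],
    [0, 0, 0, 0, 0, 0]
  ]
}}

```text
clock: 9.85
eef_pos: [0.5514, -0.0637, 0.1274]
tcp_rot: [[0.991, -0.132, -0.0], [-0.132, -0.991, 0.0], [-0.0, -0.0, -1.0]]
contact_force: [0.4, 0.5, -2.4]
finger_gap: 0.0226
grip_force: 59.4
```

Lateral force is gone and it slid ~13 mm past the nut top; I'll continue until it seats.

Request:
{"method": "servo_tool", "body": {
  "steps": [
    [0, 0, 0.03, 0, 0, 0],
    [0, 0, 0, 0, 0, 0]
  ]
}}

```text
clock: 10.02
eef_pos: [0.5516, -0.0638, 0.127]
tcp_rot: [[0.991, -0.132, 0.0], [-0.132, -0.991, 0.0], [0.0, -0.0, -1.0]]
contact_force: [-1.0, 0.3, 1.1]
finger_gap: 0.0222
grip_force: 59.8
```

Request:
{"method": "servo_tool", "body": {
  "steps": [
    [0, 0, 0.03, 0, 0, 0],
    [0, 0, 0, 0, 0, 0]
  ]
}}

```text
clock: 10.18
eef_pos: [0.5519, -0.0638, 0.1269]
tcp_rot: [[0.991, -0.132, 0.001], [-0.132, -0.991, -0.0], [0.001, -0.0, -1.0]]
contact_force: [-2.0, 1.7, 6.0]
finger_gap: 0.0226
grip_force: 60.6
```

Request:
{"method": "servo_tool", "body": {
  "steps": [
    [0, 0, 0, 0, 0, 0],
    [0, 0, 0, 0, 0, 0],
    [0, 0, 0, 0, 0, 0],
    [0, 0, 0, 0, 0, 0]
  ]
}}

```text
clock: 10.52
eef_pos: [0.5519, -0.0638, 0.1269]
tcp_rot: [[0.991, -0.132, 0.001], [-0.132, -0.991, -0.0], [0.001, -0.0, -1.0]]
contact_force: [-2.9, 0.8, 5.6]
finger_gap: 0.0228
grip_force: 60.5
```

```bash
python3 - <<'E'
from h import *
c,f,P=cam("side"); cv2.imwrite("pics/c3.png",cv2.resize(f[100:370,110:370],None,fx=2.2,fy=2.2,interpolation=cv2.INTER_CUBIC))
P=P.reshape(-1,3); m=(np.hypot(P[:,0]-.5514,P[:,1]+.0637)<.03)&(P[:,2]>.075)&(P[:,2]<.11); print(m.sum())
E
```

```text
131
```

View pics/c3.png

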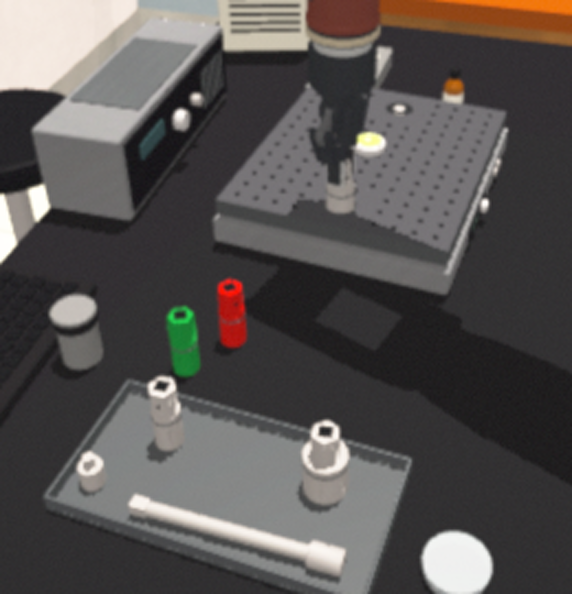

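The socket is sunk in the recess and upright at crop (341,195). The small (165,415) and large (326,465) sockets stand in the tray, and nothing else has moved, so I'm handing in.

```bash
python3 -c "
from plant import ctrl
print(ctrl.close_job())"
```

```text
the job is handed in; nothing more can be done
None
```

I handed the job in with the medium (34 mm) socket seated on the nut, upright and gripped at about 60 N; it was the only one I tried, and the other two still stand in the tray, with nothing else seen moved (no verdict was returned).

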